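Scan in and hold a sensor paddle in the inspection hood

ROBOT

A 6-joint arm with a two-finger parallel gripper is mounted at the origin on a cart in front of the work surface, level with it; the furniture and walls round the work are solid. World frame = base frame: x ahead of the robot, y to its left, z up, the work surface at z = 0. Lengths are in mm, angles in rad, forces in N, time in s.
With the tool pointing down it reaches from about 350 to 775 mm from the base axis. Payload 7.3 kg.
Tool frame: the origin (TCP) lies midway between the tips of the shut fingers; the grasp point (between the pads) lies 19 mm behind it; z points along the fingers, y is the line along which they close (so a half turn about z gives the same grasp; the last joint's range is limited). The gripper opens to 92 mm and grips with 3 to 60 N. Pads are 19 mm wide; open, the fingers measure 130 mm over their backs; the gripper's body (75 mm by 190 mm) begins 47 mm behind the grasp point.
Start: joints at [1.079, 0.342, 1.524, -0, 1.275, -0.146], TCP at [177.935, 493.947, 226.741] pointing down, gripper open.
Joint ranges: [-2.53, 2.53], [-0.77, 2.02], [0.04, 2.7], [-1, 4.14], [0.28, 2.66], [-3.11, 3.11]. Speed limits (rad/s): [2.57, 2.57, 3.14, 3.14, 3.14, 3.14].

INTERFACE

Orientations are given as [roll, pitch, yaw] about the fixed x, y, z axes, in that order (R = Rz(yaw) Ry(pitch) Rx(roll)).
In Python, from plant import monitor, optics, workorder gives the robot as it stands. The module is installed in compiled form; this text tells all that it offers.
- The arm moves only by the tool servo_tool, never from a script. Its arguments are lists of equal length, an entry for each row: "linear": the shift along the tool's x, y, z as a fraction of full scale, a list of three; "spin": the turn about the tool's z as a fraction of full scale. In form: {"linear": [[dx, dy, dz], ...], "spin": [spin, ...]}. A call has exactly 8 rows; each row shifts and turns the commanded pose from where the row before left it, along the tool's axes as they then stand; what a row does not reach is not made up. Full scale, the value 1, is 200 mm for a shift and 90 degrees for a turn. A row lasts 1/8 s, in which the tool goes at most 62.5 mm and 10.7 degrees, less where a joint would pass 70% of its speed; a pose out of reach is approached as far as the arm can. A call with a number of a shift or a turn outside -1 to 1 is refused whole. A call with a gripper value outside its range is refused whole. "hand" is the opening, from -1 (shut) to 1 (fully open), set as the call begins (left out, the last holds). The fingers move at their own pace and stop on an object; the grip force is fixed at half the most. Time passes only in rows, so rows that do not move let the fingers close, or fill a call up. It gives the time, the measured TCP pose, the force, the opening and the grip force at its end, in the units of the state.
- monitor.get_obs(): the state, without advancing time (a new reading comes with each control period).
- optics.capture(name): name is "scene" or "top"; returns a dict with "frame" (480x640x3 uint8, blue, green, red), "K" (3x3 intrinsics, pixels), "world_to_cam" (4x4, takes a point from world to camera coordinates). Camera axes: x right, y down, z forward; pixel columns grow to the right and rows downward; lengths in mm; the calibration is good to about 2 mm. A picture is of the moment at which its call begins. There is no depth.
- workorder.close_job(): hands the job in; it is judged then, once.
The state is a dict: "time": time; "joint_positions": joint angles; "dq": joint speeds; "tau": joint torques, N m; "tool_pos": TCP position; "tcp_rot": TCP orientation; "contact_force": force on the tool from outside, world axes, zero at the start; "moment": the same for the moment, N m; "grip_width": finger opening in mm; "finger_force": force on a finger pad.
Only numpy, scipy, OpenCV 4.12 (cv2) and the standard library are available. Lean on these libraries where they do the work, as an engineer would, in place of code of your own. Each camera call takes 0.05 s, during which the arm holds its last target. There are 200 camera calls.

TASK

Log the next test by squeezing the orange trigger of the upright scanner grip fully in against the grip with the gripper and letting it spring back out. Then take the sensor paddle out of its wooden stand by its black head, pass its green blade upright down through the narrow slot in the blue top of the inspection hood until the hood's top face is level with the yellow band, and keep holding it there: the program finishes with the paddle still in the gripper, not resting on its collar. Leave the tip cleaner, the pen and the flux bottle where they are.

Things in the scene. Friction and masses are not known exactly. Their poses are not given: they have to be found in the camera images.
- scanner_stand: Hand scanner clamped upside down in a fixed bench stand, steel base 110 (x) x 70 x 8 mm. Origin: centre of the base's underside on the bench; z up. The grey scanner head (98 x 48 mm, z 20 to 60 mm) lies low, its glass facing -x. The orange trigger is on the -x side of the grip.
- scanner_grip: The fixed scanner head and its black grip, which stands straight up: 30 (x) x 28 (y) mm, centred over the origin, top at z = 165 mm, yellow ring near the top. Same origin and axes as scanner_stand.
- trigger (a joint): Sprung orange lever 8 mm thick, 18 mm wide, hinged along y at its lower end (x = -22.5, z = 75 mm in the stand's frame), top at z = 149 mm. 0 rad = out (leaning away from the grip), 0.17 = fully squeezed, upright. At z = 138 mm it takes about 2 N to start, 6 N at full travel; it springs back by itself.
- squeeze (a point): Where a downward gripper closing along the stand's x axis can squeeze trigger and grip together: x = -5, z = 138 mm in the stand's frame, axes as the stand's. Here they measure 52 mm along x with the trigger out (x = -37 to +15 mm), 41 mm squeezed. The grip's top is 27 mm above.
- paddle_stand: Fixed wooden block 56 (x) x 64 (y) x 50 mm high on a rubber foot, with an upright pocket 15 x 33 mm, 45 mm deep, at its middle. Origin: centre of its underside; z up.
- paddle: Loose sensor paddle, 134 mm high, about 0.12 kg, upright in the pocket. Origin: centre of its foot, z up, x across its thickness. Green blade 12 (x) x 30 (y) mm, z = 0 to 82 mm, yellow band z = 40 to 60 mm; grey collar 26 x 44 mm, z = 82 to 88 mm; black head 18 (x) x 34 (y) mm, z = 88 to 133 mm, to grip across its 18 mm, e.g. at z = 112 mm. Same after a half turn about z.
- paddle_foot (a point): Centre of the foot of the blade (same as the paddle's origin). The lowest 3 mm of the blade are 2 mm smaller on each side.
- hood: Fixed inspection hood, a hollow box about 94 (x) x 114 (y) x 110 mm high with grey sides, clear front window on -x and a blue top plate 10 mm thick. Origin: centre of its underside on the bench; z up; inner floor at z = 5 mm.
- slot (a point): Centre of the slot at the upper face of the hood's top plate (z = 110 mm); axes as the hood's. The slot is 14 mm along x by 32 mm along y (2 mm more than the blade each way; the collar does not pass), has square edges and goes straight down into the empty hood.
- tip_cleaner: Black round tip cleaner pot, 60 mm across, 48 mm high, loose; leave alone. Origin: centre of its underside.
- pen: White and red pen, 135 mm long, lying loose; leave alone. Origin: its underside, middle.
- flux_bottle: Yellow flux bottle, 40 mm across, 112 mm high, loose; leave alone. Origin: centre of its underside.
Mind the look-alikes: they are no part of the job. There is more than one size of the paddle; the job needs the larger.

How it is judged:
By the outcome, as a careful person would: the job done as asked, in the order asked, and still so for the second after the job is handed in, while the arm keeps its last pose, push and grip.
It also fails if it takes over 48 s, if anything falls off the work surface, if the arm or the gripper's body presses on something with over 40 N, if the wrist force passes 120 N, or if a joint passes its speed limit or range.

## Working session

There is one attempt and no reset: what is moved stays moved. The work goes in short steps, Python scripts to look and compute and a tool call to move; the robot and the scene stay as the last step left them, time stands still between calls to the robot, and variables do not carry over. Pictures are saved under pics/ and viewed, at most 10 in all, crops included, and the job is handed in when it is done.

Besides the shell and the picture viewer there is one more tool, called after ">>>" as name(argument=value, ...), one argument or row to a line, values as JSON. servo_tool: Moves the arm, as the interface text tells. Shift numbers are shares of 200 mm and turn numbers shares of 90 degrees, none past 1 either way. Its arguments: {"type":"object","properties":{"linear":{"type":"array","items":{"type":"array","items":{"type":"number","minimum":-1,"maximum":1}}},"spin":{"type":"array","items":{"type":"number","minimum":-1,"maximum":1}},"hand":{"type":"number"}},"required":["linear","spin"]}

```bash
mkdir -p pics
python3 - <<'E'
from plant import monitor, optics
import cv2,pickle
o=monitor.get_obs();print({k:o[k] for k in('time','tool_pos','tcp_rot','grip_width','contact_force')})
for n in('scene','top'):
    d=optics.capture(n);cv2.imwrite(f'pics/{n}0.png',d['frame']);pickle.dump(d,open(f'{n}0.pkl','wb'));print(d['K'],d['world_to_cam'])
E
```

```text
{'time': 0.0, 'tool_pos': array([177.72881845, 493.56754874, 226.02808103]), 'tcp_rot': array([-3.14002628e+00, -2.39951247e-04,  2.79577982e+00]), 'grip_width': 91.69149444771213, 'contact_force': array([-0.07463236, -0.21498213,  0.32653476])}
[[475.22330155   0.         319.96025608]
 [  0.         475.22330155 241.75407269]
 [  0.           0.           1.        ]] [[ 5.95873127e-01 -8.02978381e-01  1.26860863e-02 -5.64509780e+02]
 [-5.84924773e-01 -4.44775893e-01 -6.78260580e-01  2.74704114e+02]
 [ 5.50271048e-01  3.96736847e-01 -7.34711949e-01  8.53513895e+02]
 [ 0.00000000e+00  0.00000000e+00  0.00000000e+00  1.00000000e+00]]
[[513.23017178   0.         321.66912049]
 [  0.         513.23017178 240.42713838]
 [  0.           0.           1.        ]] [[-1.88238745e-02 -9.99795230e-01  7.42697683e-03 -2.91032281e+02]
 [-9.86704298e-01  1.73770002e-02 -1.61594148e-01  5.47284291e+02]
 [ 1.61432000e-01 -1.03700579e-02 -9.86829353e-01  1.04143970e+03]
 [ 0.00000000e+00  0.00000000e+00  0.00000000e+00  1.00000000e+00]]
```

View pics/scene0.png

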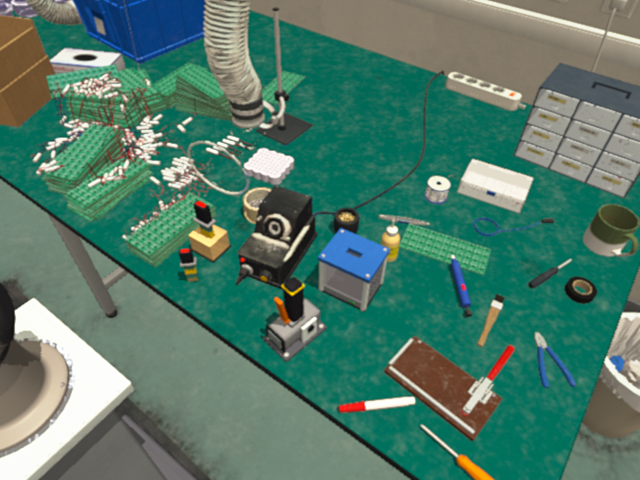

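View pics/top0.png

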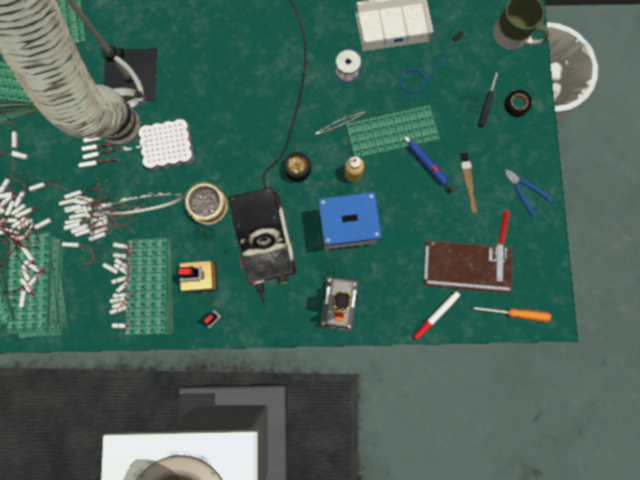

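The scene view shows two paddles: one in the wooden block (scene 205,225; top 195,275) and a bare one standing on the bench (scene 187,262; top 210,318). The scanner is at top (340,303), the hood's slot at top (350,218), and the pen, flux bottle and tip cleaner are clear of them. The paddle in the wooden block fits the description. I'll confirm it in a crop.

Run:
```python
import cv2,numpy as np
s=cv2.imread('pics/scene0.png');t=cv2.imread('pics/top0.png')
r=lambda im,x,y,w,h,f:cv2.resize(im[y:y+h,x:x+w],(w*f,h*f),interpolation=cv2.INTER_CUBIC)
a=r(s,165,190,80,100,5);b=r(t,165,250,80,100,5)
cv2.imwrite('pics/c1.png',np.hstack([a[:500],b[:500]]))
a=r(t,310,185,80,150,4);b=r(s,255,225,140,150,4)[:600,:480]
cv2.imwrite('pics/c2.png',np.hstack([a,b]))
```

```text
(no output)
```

View pics/c1.png

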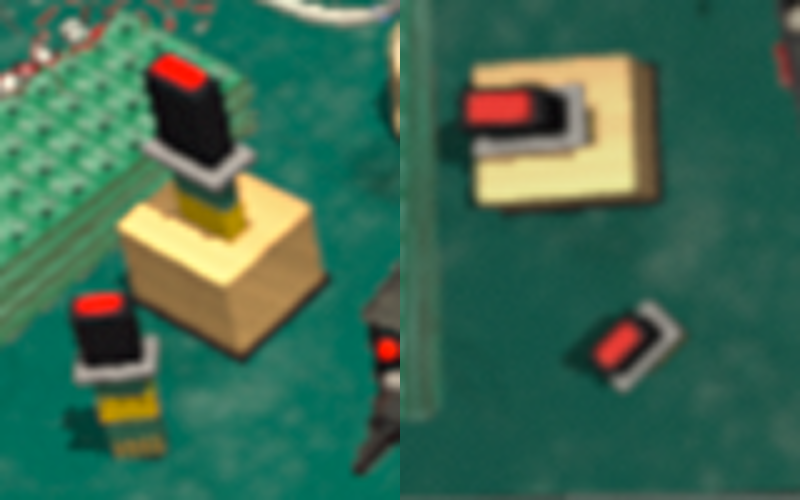

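View pics/c2.png

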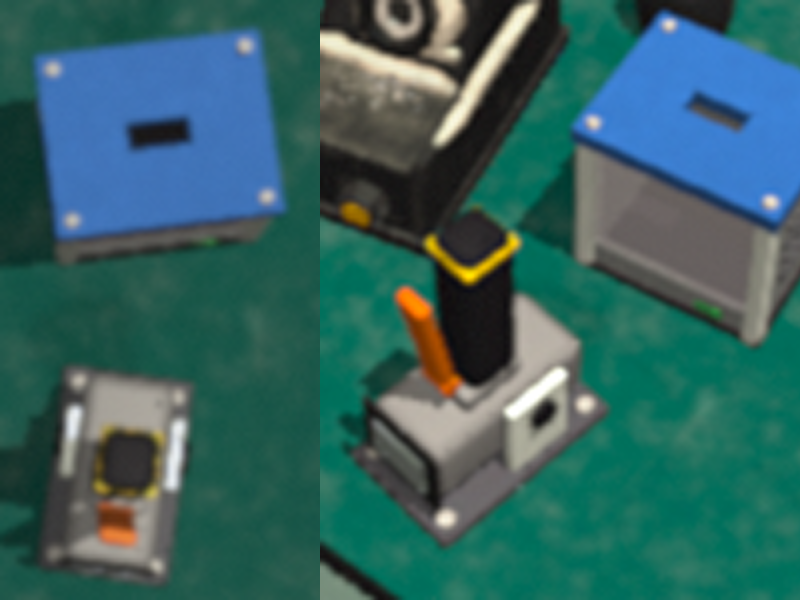

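The stand holds the larger paddle (longer black head, blade in the pocket); the bare one at top (210,318) is visibly smaller. The right crop shows the trigger on the robot side (-x) of the scanner's grip, with only a small yaw. The hood's slot runs roughly along y.

```bash
cat > h.py <<'E'
import cv2,numpy as np,pickle
def load(n): return pickle.load(open(n+'.pkl','rb'))
def ray(d,p,z):
    W=d['world_to_cam'];R=W[:3,:3];c=-R.T@W[:3,3]
    v=R.T@np.linalg.inv(d['K'])@[p[0],p[1],1.];return (c+v*(z-c[2])/v[2])[:2]
def rays2(d1,p1,d2,p2):
    A=np.zeros((3,3));b=np.zeros(3)
    for d,p in((d1,p1),(d2,p2)):
        W=d['world_to_cam'];R=W[:3,:3];c=-R.T@W[:3,3];v=R.T@np.linalg.inv(d['K'])@[p[0],p[1],1.];v/=np.linalg.norm(v)
        M=np.eye(3)-np.outer(v,v);A+=M;b+=M@c
    return np.linalg.solve(A,b)
def blob(d,roi,lo,hi,inv=False):
    x,y,w,h=roi;k=cv2.resize(d['frame'][y:y+h,x:x+w],None,fx=8,fy=8,interpolation=cv2.INTER_CUBIC)
    m=cv2.inRange(cv2.cvtColor(k,cv2.COLOR_BGR2HSV),lo,hi)
    cs,hr=cv2.findContours(m,cv2.RETR_CCOMP,cv2.CHAIN_APPROX_NONE)
    i=max(range(len(cs)),key=lambda i:cv2.contourArea(cs[i]))
    f=lambda c:(c.reshape(-1,2)+.5)/8-.5+[x,y]
    holes=[f(cs[j]) for j in range(len(cs)) if hr[0][j][3]==i and cv2.contourArea(cs[j])>400]
    return f(cs[i]),holes
def rect(P):  # min-area rectangle of world points: centre, sides, angle of long side
    (c,s,a)=cv2.minAreaRect(np.float32(P));a=a if s[0]>s[1] else a+90
    return np.round(c,1),np.round(sorted(s),1),round(((a+90)%180)-90,1)
E
python3 - <<'E'
from h import *
T,S=load('top0'),load('scene0')
B=((100,120,60),(125,255,255))
for n,d,roi in(('T',T,(305,180,90,75)),('S',S,(310,225,85,65))):
    o,h=blob(d,roi,*B);print(n,'hood',rect([ray(d,p,110) for p in o]))
    for q in h:print('  hole',rect([ray(d,p,110) for p in q]))
Y=((20,90,90),(35,255,255))
rd=((0,170,120),(5,255,255))
for n,d,roi in(('T',T,(170,255,28,35)),('S',S,(190,195,25,30))):
    o,_=blob(d,roi,*rd);print(n,'red',rect([ray(d,p,139) for p in o]),o.mean(0),o.min(0),o.max(0))
W=((12,50,110),(28,200,255))
for n,d,roi in(('T',T,(172,255,50,45)),):
    o,_=blob(d,roi,*W);print(n,'wood',rect([ray(d,p,50) for p in o]))
for n,d,roi in(('T',T,(325,285,30,30)),('S',S,(275,270,35,40))):
    o,_=blob(d,roi,*Y);print(n,'ring',[ (z,rect([ray(d,p,z) for p in o])) for z in(150,157)],o.min(0),o.max(0))
    O=((5,150,120),(17,255,255));o,_=blob(d,roi if n=='T' else (270,290,30,40),*O);print(n,'trig',o.min(0),o.max(0),rect([ray(d,p,149) for p in o]))
E
```

```text
T hood (array([ 576.1, -355.8]), array([ 96.8, 117.5]), -84.1)
  hole (array([ 532.7, -312.1]), array([ 9.9, 10.1]), -46.4)
  hole (array([ 543.1, -409.6]), array([ 9.9, 10.4]), -46.9)
  hole (array([ 576.2, -356.6]), array([ 9.5, 27.3]), -83.6)
  hole (array([ 610.1, -303.9]), array([10.3, 10.5]), -46.7)
  hole (array([ 620.6, -401.2]), array([10.4, 10.7]), -2.0)
S hood (array([ 576. , -357.4]), array([104. , 118.6]), -83.4)
  hole (array([ 544.5, -409.8]), array([ 9.7, 10.7]), 37.2)
  hole (array([ 533.9, -312.3]), array([ 9.2, 11.5]), 36.5)
  hole (array([ 574.3, -358.7]), array([ 7.9, 28.2]), -84.0)
  hole (array([ 611.9, -303.9]), array([ 9.5, 11.9]), 37.3)
T red (array([472.1, -36.6]), array([12.1, 23.9]), -87.2) [184.47687008 270.9753937 ] [178.1875 267.5625] [190.6875 274.1875]
S red (array([472.4, -38.3]), array([12.8, 26.3]), -86.2) [200.25796569 204.15931373] [194.8125 200.5625] [205.8125 207.5625]
T wood (array([471.9, -39.3]), array([60. , 72.1]), -86.5)
T ring [(150, (array([ 403.6, -347.8]), array([ 7.4, 20.9]), -23.5)), (157, (array([ 403.3, -347.4]), array([ 7.3, 20.8]), -23.5))] [344.5625 297.9375] [349.5625 308.9375]
T trig [334.5625 310.5625] [342.0625 313.4375] (array([ 388.9, -328.6]), array([ 3.2, 14.5]), 78.5)
S ring [(150, (array([ 415.8, -331.7]), array([33.8, 34.8]), -9.3)), (157, (array([ 411.8, -335.3]), array([33.5, 34.4]), -9.3))] [280.1875 282.6875] [304.6875 295.6875]
S trig [273.5625 296.5625] [290.0625 323.5625] (array([ 365. , -348.5]), array([13.4, 59.3]), 58.6)
```

Run:
```python
from h import *
T,S=load('top0'),load('scene0')
q=[ray(T,p,9) for p in((329.5,280),(354.5,284.2),(323.75,323.75),(349.5,326.75))];print('screws',np.round(q,1),np.mean(q,0),np.degrees([np.arctan2(*(q[i]-q[j])[::-1]) for i,j in((0,2),(1,3))]),np.degrees([np.arctan2(*(q[i]-q[j])[::-1]) for i,j in((0,1),(2,3))]))
tr=None
for Y in(((18,70,50),(38,255,255)),((18,110,50),(38,255,255))):
    o=[];roi=(331,288,22,24);x,y,w,h=roi
    k=cv2.resize(T['frame'][y:y+h,x:x+w],None,fx=8,fy=8,interpolation=cv2.INTER_CUBIC)
    m=cv2.inRange(cv2.cvtColor(k,cv2.COLOR_BGR2HSV),*Y);yy,xx=np.nonzero(m);o=np.c_[xx,yy]/8-.44+[x,y]
    o=o[o[:,1]<309.5]
    print('ringT',o.min(0),o.max(0),[(z,rect([ray(T,p,z) for p in o])) for z in(148,157)])
    tr=(o.min(0)+o.max(0))/2
print(tr)
P=lambda n,d,X:(lambda c:np.round((d['K']@(c/c[2]))[:2],1))((d['world_to_cam']@[*X,1])[:3])
print('paddle tri',rays2(T,(184.48,270.97),S,(200.26,204.16)))
for z in(148,152,157,160):print(z,[ray(S,p,z) for p in((304.69,287),)])
```

```text
screws [[ 460.8 -316.6]
 [ 450.8 -370.5]
 [ 367.7 -302.4]
 [ 360.3 -357.2]] [ 409.91348186 -336.67059839] [-8.70020628 -8.37147224] [79.41119117 82.36167843]
ringT [332.31  290.685] [350.935 309.31 ] [(148, (array([ 410.3, -335.2]), array([32.6, 34. ]), -8.3)), (157, (array([ 409.9, -334.8]), array([32.3, 33.7]), -8.3))]
ringT [332.81 291.31] [350.435 308.685] [(148, (array([ 410. , -335.1]), array([30.7, 32. ]), -8.4)), (157, (array([ 409.6, -334.6]), array([30.4, 31.7]), -8.4))]
[341.6225 299.9975]
paddle tri [472.53469158 -36.6851178  137.86303785]
148 [array([ 427.24742583, -349.97494501])]
152 [array([ 424.86935717, -351.87662486])]
157 [array([ 421.89677135, -354.25372468])]
160 [array([ 420.11321986, -355.67998457])]
```

Scanner: origin ≈ (410, -335.4), yaw -8.5°. Paddle: (472.4, -37.2), yaw 3.5°. Slot: (577, -356.8), yaw 6.1°.

```bash
cat >> h.py <<'E'
def plan(goal,n,yaw=None,start=None):
    """equal rows from measured (or given) pose to goal xyz / yaw deg; prints row values"""
    from plant import monitor
    if start is None:
        o=monitor.get_obs();start=[*o['tool_pos'],np.degrees(o['tcp_rot'][2])]
    p=np.array(start[:3],float);y=start[3];yaw=y if yaw is None else yaw
    dy=((yaw-y+180)%360-180)/n;d=(np.array(goal)-p)/n
    for i in range(n):
        a=np.radians(y);c,s=np.cos(a),np.sin(a)
        print(np.round(np.array([c*d[0]+s*d[1],s*d[0]-c*d[1],-d[2]])/200,4).tolist(),round(-dy/90,4));y+=dy
    return [*goal,yaw]
E
python3 - <<'E'
from h import *
e=plan((430,100,240),8,81.5);print();plan((405,-334.7,240),8,81.5,e)
E
```

```text
[-0.2317, -0.178, -0.0087] 0.1093
[-0.2587, -0.1358, -0.0087] 0.1093
[-0.2781, -0.0896, -0.0087] 0.1093
[-0.2893, -0.0408, -0.0087] 0.1093
[-0.292, 0.0092, -0.0087] 0.1093
[-0.2862, 0.059, -0.0087] 0.1093
[-0.2719, 0.107, -0.0087] 0.1093
[-0.2496, 0.1519, -0.0087] 0.1093

[-0.271, 0.0247, -0.0] -0.0
[-0.271, 0.0247, -0.0] -0.0
[-0.271, 0.0247, -0.0] -0.0
[-0.271, 0.0247, -0.0] -0.0
[-0.271, 0.0247, -0.0] -0.0
[-0.271, 0.0247, -0.0] -0.0
[-0.271, 0.0247, -0.0] -0.0
[-0.271, 0.0247, -0.0] -0.0
```

>>> servo_tool(
  linear=[
    [-0.232,-0.178,-0.009],
    [-0.259,-0.136,-0.009],
    [-0.278,-0.09,-0.009],
    [-0.289,-0.041,-0.009],
    [-0.292,0.009,-0.009],
    [-0.286,0.059,-0.009],
    [-0.272,0.107,-0.009],
    [-0.25,0.152,-0.009],
  ],
  spin=[0.109,0.109,0.109,0.109,0.109,0.109,0.109,0.109],
  hand=1,
)

```text
time: 1.1
tool_pos: [431.3, 98.8, 241.1]
tcp_rot: [-3.141, -0.0, 1.42]
contact_force: [-0.4, 0.8, -0.4]
grip_width: 92.1
finger_force: 0.0
```

>>> servo_tool(
  linear=[
    [-0.271,0.025,0],
    [-0.271,0.025,0],
    [-0.271,0.025,0],
    [-0.271,0.025,0],
    [-0.271,0.025,0],
    [-0.271,0.025,0],
    [-0.271,0.025,0],
    [-0.271,0.025,0],
  ],
  spin=[0,0,0,0,0,0,0,0],
)

```text
time: 2.1
tool_pos: [407.3, -335.9, 240.8]
tcp_rot: [-3.141, -0.001, 1.426]
contact_force: [0.8, 0.3, 0.1]
grip_width: 91.5
finger_force: 0.0
```

>>> servo_tool(
  linear=[
    [0,0,0],
    [0,0,0],
    [0,0,0],
    [0,0,0],
    [0,0,0],
    [0,0,0],
    [0,0,0],
    [0,0,0],
  ],
  spin=[0,0,0,0,0,0,0,0],
)

```text
time: 3.1
tool_pos: [407.8, -334.3, 241.1]
tcp_rot: [3.142, -0.0, 1.426]
contact_force: [-0.3, 0.2, 0.4]
grip_width: 92.1
finger_force: 0.0
```

Run:
```python
from h import *
plan((405.5,-334.8,119),7,81.5)
```

```text
[-0.0006, -0.0015, 0.0872] 0.0003
[-0.0006, -0.0015, 0.0872] 0.0003
[-0.0006, -0.0015, 0.0872] 0.0003
[-0.0006, -0.0015, 0.0872] 0.0003
[-0.0006, -0.0015, 0.0872] 0.0003
[-0.0006, -0.0015, 0.0872] 0.0003
[-0.0006, -0.0015, 0.0872] 0.0003
```

>>> servo_tool(
  linear=[
    [0,-0.01,0.087],
    [0,0,0.087],
    [0,0,0.087],
    [0,0,0.087],
    [0,0,0.087],
    [0,0,0.087],
    [0,0,0.087],
    [0,0,0],
  ],
  spin=[0,0,0,0,0,0,0,0],
)

```text
time: 4.1
tool_pos: [405.2, -333.5, 118.2]
tcp_rot: [-3.139, -0.002, 1.426]
contact_force: [0.1, -0.2, 0.2]
grip_width: 92.0
finger_force: 0.0
```

Run:
```python
from plant import optics
import cv2,numpy as np
a=optics.capture('scene')['frame'][220:370,230:360];b=optics.capture('top')['frame'][235:350,290:400]
cv2.imwrite('pics/d1.png',np.hstack([cv2.resize(a,(400,460),interpolation=2),cv2.resize(b,(400,460),interpolation=2)]))
```

```text
(no output)
```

View pics/d1.png

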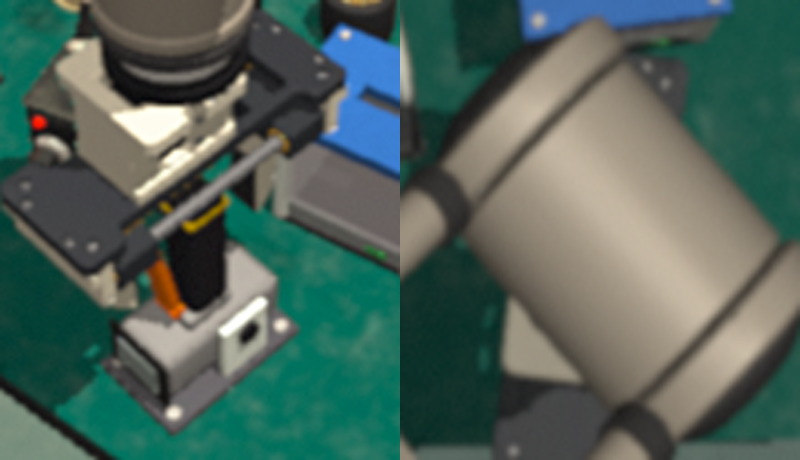

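The fingers straddle the trigger and grip (left panel: trigger at 165,285, grip at 195,250), with no contact. I'll squeeze now.

>>> servo_tool(
  linear=[
    [0,0,0],
    [0,0,0],
    [0,0,0],
    [0,0,0],
    [0,0,0],
    [0,0,0],
    [0,0,0],
    [0,0,0],
  ],
  spin=[0,0,0,0,0,0,0,0],
  hand=-1,
)

```text
time: 5.2
tool_pos: [405.7, -333.9, 119.3]
tcp_rot: [-3.141, -0.0, 1.426]
contact_force: [-1.9, -0.4, 3.9]
grip_width: 40.9
finger_force: 30.0
```

>>> servo_tool(
  linear=[
    [0,0,0],
    [0,0,0],
    [0,0,0],
    [0,0,0],
    [0,0,0],
    [0,0,0],
    [0,0,0],
    [0,0,0],
  ],
  spin=[0,0,0,0,0,0,0,0],
  hand=1,
)

```text
time: 6.2
tool_pos: [405.9, -334.0, 119.3]
tcp_rot: [3.141, -0.0, 1.426]
contact_force: [-0.6, 0.2, 0.0]
grip_width: 92.0
finger_force: 0.0
```

>>> servo_tool(
  linear=[
    [0,0,-0.1],
    [0,0,-0.1],
    [0,0,-0.1],
    [0,0,-0.1],
    [0,0,-0.1],
    [0,0,-0.1],
    [0,0,-0.1],
    [0,0,0],
  ],
  spin=[0,0,0,0,0,0,0,0],
)

```text
time: 7.2
tool_pos: [406.3, -334.5, 260.6]
tcp_rot: [3.139, 0.002, 1.426]
contact_force: [-0.2, -0.6, -0.3]
grip_width: 91.8
finger_force: 0.0
```

Run:
```python
from h import *
e=plan((472.4,-37.2,240),8,93.5);print();plan((472.4,-37.2,180),1,None,e)
```

```text
[0.1899, 0.0141, 0.0128] -0.0164
[0.1894, 0.019, 0.0128] -0.0164
[0.1889, 0.0238, 0.0128] -0.0164
[0.1882, 0.0287, 0.0128] -0.0164
[0.1874, 0.0335, 0.0128] -0.0164
[0.1865, 0.0383, 0.0128] -0.0164
[0.1854, 0.0431, 0.0128] -0.0164
[0.1843, 0.0479, 0.0128] -0.0164

[0.0, 0.0, 0.3] -0.0
```

>>> servo_tool(
  linear=[
    [0.19,0.014,0.013],
    [0.189,0.019,0.013],
    [0.189,0.024,0.013],
    [0.188,0.029,0.013],
    [0.187,0.033,0.013],
    [0.186,0.038,0.013],
    [0.185,0.043,0.013],
    [0.184,0.048,0.013],
  ],
  spin=[-0.0165,-0.0165,-0.0165,-0.0165,-0.0165,-0.0165,-0.0165,-0.0165],
)

```text
time: 8.2
tool_pos: [471.3, -35.7, 237.4]
tcp_rot: [-3.14, -0.001, 1.634]
contact_force: [-0.2, -0.1, -0.5]
grip_width: 91.6
finger_force: 0.0
```

>>> servo_tool(
  linear=[
    [0,0,0.1],
    [0,0,0.1],
    [0,0,0.05],
    [0,0,0],
    [0,0,0],
    [0,0,0],
    [0,0,0],
    [0,0,0],
  ],
  spin=[0,0,0,0,0,0,0,0],
)

```text
time: 9.2
tool_pos: [471.7, -37.0, 188.7]
tcp_rot: [3.141, 0.0, 1.633]
contact_force: [-0.1, 0.8, 0.6]
grip_width: 91.6
finger_force: 0.0
```

Run:
```python
from h import *
plan((472.4,-37.2,98.5),5,93.5)
from plant import optics
T,S=[optics.capture(n) for n in('top','scene')]
O=((5,150,120),(17,255,255));o,_=blob(S,(270,290,30,40),*O);print('trig',o.min(0),o.max(0))
```

```text
[-0.0002, 0.0007, 0.0902] 0.0002
[-0.0002, 0.0007, 0.0902] 0.0002
[-0.0002, 0.0007, 0.0902] 0.0002
[-0.0002, 0.0007, 0.0902] 0.0002
[-0.0002, 0.0007, 0.0902] 0.0002
trig [273.5625 296.5625] [290.0625 323.5625]
```

The trigger is back at exactly its original pixels. Next I descend and grip the paddle.

>>> servo_tool(
  linear=[
    [0,0.003,0.09],
    [0,0,0.09],
    [0,0,0.09],
    [0,0,0.09],
    [0,0,0.09],
    [0,0,0],
    [0,0,0],
    [0,0,0],
  ],
  spin=[0,0,0,0,0,0,0,0],
)

```text
time: 10.3
tool_pos: [472.8, -37.1, 99.3]
tcp_rot: [3.14, 0.0, 1.633]
contact_force: [-0.2, -1.4, 0.4]
grip_width: 92.1
finger_force: 0.0
```

>>> servo_tool(
  linear=[
    [0,0,0],
    [0,0,0],
    [0,0,0],
    [0,0,0],
    [0,0,0],
    [0,0,0],
    [0,0,0],
    [0,0,0],
  ],
  spin=[0,0,0,0,0,0,0,0],
  hand=-1,
)

```text
time: 11.3
tool_pos: [472.2, -36.9, 98.5]
tcp_rot: [3.142, -0.0, 1.633]
contact_force: [0.1, -0.3, 1.2]
grip_width: 17.7
finger_force: 30.0
```

>>> servo_tool(
  linear=[
    [0,0,-0.1],
    [0,0,-0.1],
    [0,0,-0.15],
    [0,0,-0.15],
    [0,0,-0.15],
    [0,0,-0.15],
    [0,0,-0.15],
    [0,0,-0.05],
  ],
  spin=[0,0,0,0,0,0,0,0],
)

```text
time: 12.3
tool_pos: [472.7, -37.1, 299.8]
tcp_rot: [3.139, 0.001, 1.633]
contact_force: [0.7, 0.0, -1.7]
grip_width: 18.0
finger_force: 30.0
```

Run:
```python
from h import *
from plant import optics,monitor
S=optics.capture('scene');T=optics.capture('top')
pickle.dump(S,open('scene1.pkl','wb'));pickle.dump(T,open('top1.pkl','wb'))
o=monitor.get_obs();print(o['tool_pos'],o['tcp_rot'],o['contact_force'],o['grip_width'])
X=o['tool_pos']
for d,n in((S,'S'),(T,'T')):
  for dz in(-93,19):
    c=d['world_to_cam']@[X[0],X[1],X[2]+dz,1];print(n,dz,d['K']@(c[:3]/c[2]))
e=plan((472,-36.5,300),1);e=plan((465,-200,300),4,93.5,e)
e=plan((520,-320,300),4,93.5,e)
a=S['frame'][90:250,150:290];b=T['frame'][190:350,130:270]
cv2.imwrite('pics/e1.png',np.hstack([cv2.resize(x,(400,457),interpolation=2) for x in(a,b)]))
```

```text
[472.38792807 -37.00903291 298.74222818] [3.14055483e+00 2.70244805e-04 1.63345114e+00] [ 0.46349728 -0.68440254 -2.19821683] 17.97967497320235
S -93 [194.23569153 179.22081704   1.        ]
S 19 [183.06024823 131.55523388   1.        ]
T -93 [175.05872255 266.94946335   1.        ]
T 19 [155.44815893 259.0474778    1.        ]
[0.0027, -0.0018, -0.0063] -0.0
[-0.2034, -0.0215, -0.0] 0.0002
[-0.2034, -0.0214, -0.0] 0.0002
[-0.2034, -0.0214, -0.0] 0.0002
[-0.2035, -0.0213, -0.0] 0.0002
[-0.1539, 0.0595, -0.0] -0.0
[-0.1539, 0.0595, -0.0] -0.0
[-0.1539, 0.0595, -0.0] -0.0
[-0.1539, 0.0595, -0.0] -0.0
```

View pics/e1.png

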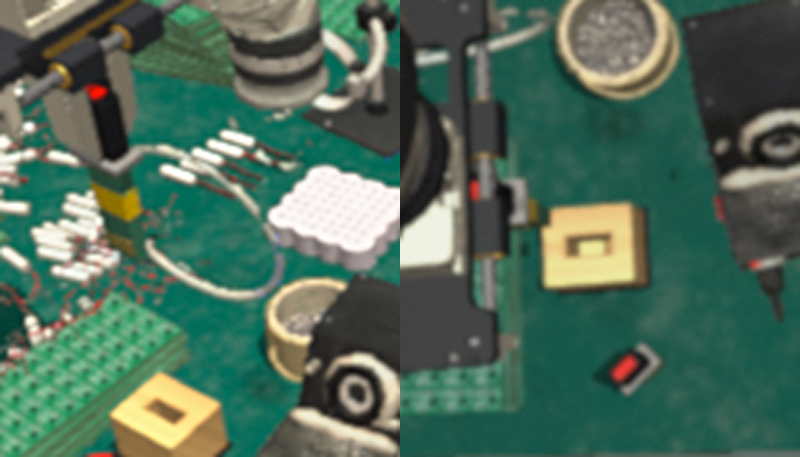

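The scene crop shows the paddle held upright, its foot at crop (125,250), which matches the predicted projection (126,255). The small paddle and the stand are undisturbed. Next is the move to the hood.

>>> servo_tool(
  linear=[
    [-0.203,-0.021,0],
    [-0.203,-0.021,0],
    [-0.203,-0.021,0],
    [-0.203,-0.021,0],
    [-0.154,0.06,0],
    [-0.154,0.06,0],
    [-0.154,0.06,0],
    [-0.154,0.06,0],
  ],
  spin=[0,0,0,0,0,0,0,0],
)

```text
time: 13.4
tool_pos: [521.2, -320.8, 296.2]
tcp_rot: [-3.139, -0.002, 1.633]
contact_force: [-0.3, -1.0, -1.5]
grip_width: 18.1
finger_force: 30.0
```

Run:
```python
from h import *
e=plan((577,-356.8,260),6,96.1)
```

```text
[-0.0329, 0.0446, 0.0302] -0.0047
[-0.0332, 0.0443, 0.0302] -0.0047
[-0.0335, 0.0441, 0.0302] -0.0047
[-0.0338, 0.0438, 0.0302] -0.0047
[-0.0342, 0.0436, 0.0302] -0.0047
[-0.0345, 0.0433, 0.0302] -0.0047
```

>>> servo_tool(
  linear=[
    [-0.033,0.045,0.045],
    [-0.033,0.044,0.045],
    [-0.034,0.044,0.045],
    [-0.034,0.044,0.045],
    [-0.034,0.044,0.045],
    [-0.034,0.043,0.045],
    [0,0,0.045],
    [0,0,0.045],
  ],
  spin=[-0.005,-0.005,-0.005,-0.005,-0.005,-0.004,0,0],
)

```text
time: 14.4
tool_pos: [577.0, -355.9, 225.7]
tcp_rot: [-3.141, -0.0, 1.679]
contact_force: [-0.1, 0.3, -1.2]
grip_width: 17.8
finger_force: 30.0
```

Run:
```python
from h import *
from plant import optics,monitor
S=optics.capture('scene');T=optics.capture('top');pickle.dump(S,open('scene2.pkl','wb'))
o=monitor.get_obs();X=o['tool_pos'];print(X,o['tcp_rot'])
c=S['world_to_cam']@[X[0],X[1],X[2]-93.5,1];print('foot px',S['K']@(c[:3]/c[2]))
c=S['world_to_cam']@[577,-356.8,110,1];print('slot px',S['K']@(c[:3]/c[2]))
plan((577,-356.8,224),1,96.1)
a=S['frame'][180:310,300:410]
a=cv2.resize(a,(500,591),interpolation=2);b=cv2.resize(T['frame'][170:270,300:360],(300,500),interpolation=2)
cv2.imwrite('pics/f1.png',np.hstack([a,np.vstack([b,np.zeros((91,300,3),'uint8')])]))
```

```text
[ 576.52149868 -355.51734847  225.13081602] [-3.13986153e+00 -1.77904684e-03  1.67889396e+00]
foot px [353.66217282 244.97721899   1.        ]
slot px [353.62761378 252.41922168   1.        ]
[-0.0066, 0.0017, 0.0057] 0.001
```

View pics/f1.png

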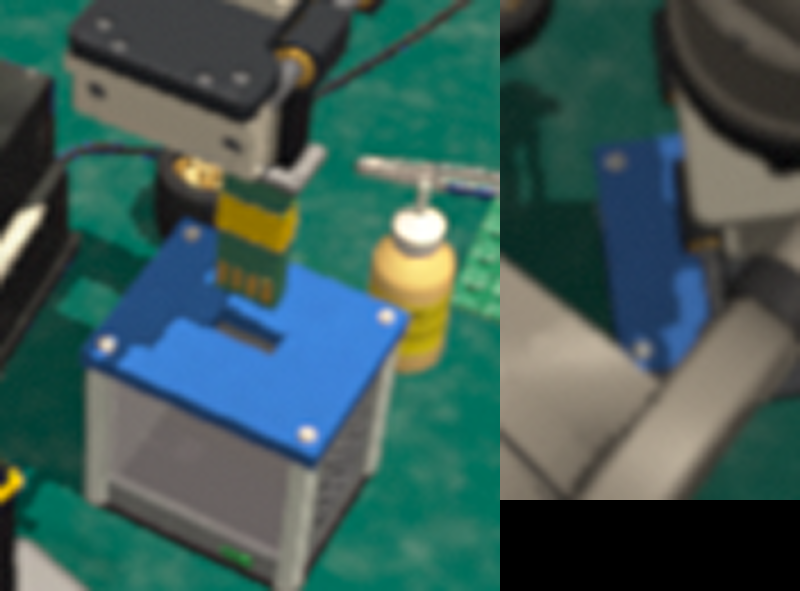

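The scene crop shows the blade hovering just behind and above the slot (slot centre at crop 250,328, foot at 250,297). Next I check the camera bias by comparing the measured yellow band and hood screws with their predicted pixels.

Run:
```python
from h import *
S=load('scene2')
X=np.array([576.7,-355.8,225.2]);foot=X-[0,0,93.5]
pr=lambda p:(lambda c:(S['K']@(c/c[2]))[:2])((S['world_to_cam']@[*p,1])[:3])
a=np.radians(96.1-90);R=np.array([[np.cos(a),-np.sin(a)],[np.sin(a),np.cos(a)]])
P=np.array([pr([*(foot[:2]+R@[sx*6,sy*15]),foot[2]+z]) for sx in(-1,1) for sy in(-1,1) for z in(40,60)])
m,_=blob(S,(338,210,36,35),(20,120,70),(35,255,255))
print('band meas',m.min(0),m.max(0),'pred(visible approx)',P.min(0),P.max(0))
vis=np.array([pr([*(foot[:2]+R@q),foot[2]+z]) for q in([-6,15],[-6,-15],[6,-15]) for z in(40,60)]);print(vis.min(0),vis.max(0))
m2=cv2.moments(np.float32(m)*8);h=cv2.moments(cv2.convexHull(np.float32(vis)))
print('centroid meas',m2['m10']/m2['m00']/8,m2['m01']/m2['m00']/8,'pred',h['m10']/h['m00'],h['m01']/h['m00'])
o,H=blob(S,(310,215,90,75),(100,120,60),(125,255,255))
for q in H:
    w=rect([ray(S,p,110) for p in q]);print(w)
J=lambda d:(pr(foot+d)-pr(foot));print('px/mm x,y,z',J(np.array([1,0,0])),J(np.array([0,1,0])),J(np.array([0,0,1])))
```

```text
band meas [346.5625 221.5625] [364.9375 235.0625] pred(visible approx) [346.75970197 218.52421293] [364.53512219 235.72554045]
[346.75970197 222.36762417] [364.53512219 235.72554045]
centroid meas 355.6410077602546 228.5324044272789 pred 355.9104294798684 228.25394242157574
(array([ 544.5, -409.8]), array([ 9.7, 10.7]), 37.2)
(array([ 534.4, -312.5]), array([11.4, 11.6]), -0.6)
(array([ 574.3, -358.4]), array([ 7.9, 28.7]), -82.9)
(array([ 611.7, -304. ]), array([ 9.5, 12.3]), 37.3)
px/mm x,y,z [ 0.2833818  -0.29966892] [-0.42325083 -0.22783067] [ 0.03316533 -0.34323813]
```

>>> servo_tool(
  linear=[
    [-0.005,0.0025,0.025],
    [0,0,0.025],
    [0,0,0.025],
    [0,0,0.02],
    [0,0,0.01],
    [0,0,0.01],
    [0,0,0.01],
    [0,0,0],
  ],
  spin=[0,0,0,0,0,0,0,0],
)

```text
time: 15.5
tool_pos: [577.7, -356.9, 201.4]
tcp_rot: [-3.141, -0.0, 1.679]
contact_force: [0.4, -0.4, -1.0]
grip_width: 18.1
finger_force: 30.0
```

>>> servo_tool(
  linear=[
    [0,0,0.005],
    [0,0,0.005],
    [0,0,0.005],
    [0,0,0.005],
    [0,0,0.005],
    [0,0,0.005],
    [0,0,0],
    [0,0,0],
  ],
  spin=[0,0,0,0,0,0,0,0],
)

```text
time: 16.5
tool_pos: [578.0, -357.3, 200.0]
tcp_rot: [3.138, 0.004, 1.679]
contact_force: [-4.6, 3.1, 18.1]
grip_width: 17.8
finger_force: 30.0
```

Run:
```python
from h import *
from plant import optics,monitor
S=optics.capture('scene');pickle.dump(S,open('scene3.pkl','wb'))
for _ in range(1):
    o=monitor.get_obs();print(o['tool_pos'],o['contact_force'],o['moment'],o['tcp_rot'])
a=S['frame'][205:285,310:410]
cv2.imwrite('pics/g1.png',cv2.resize(a,(700,560),interpolation=2))
```

```text
[ 578.0514225  -357.28420561  199.96880717] [-5.07260845  3.41759822 17.83020258] [0.66983    1.23313181 0.07962423] [3.13841771 0.00352479 1.67903655]
```

View pics/g1.png

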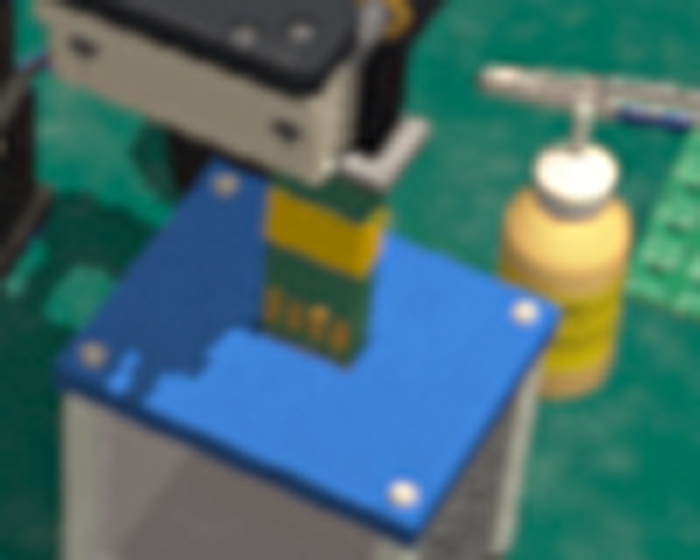

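Run:
```python
from h import *
S=load('scene2');S3=load('scene3')
a=np.radians(6.1);R=np.array([[np.cos(a),-np.sin(a)],[np.sin(a),np.cos(a)]])
L=lambda W:(np.array(W)-[577.3,-356.8])@R   # hood frame coords
_,H=blob(load('scene0'),(310,225,85,65),(100,120,60),(125,255,255))
q=min(H,key=lambda h:abs(ray(S,h.mean(0),110)-[575,-358]).sum());l=L([ray(S,p,110) for p in q]);print('slot hole S',l.min(0),l.max(0))
T=load('top0');_,H=blob(T,(305,180,90,75),(100,120,60),(125,255,255))
q=min(H,key=lambda h:abs(ray(T,h.mean(0),110)-[576,-357]).sum());l=L([ray(T,p,110) for p in q]);print('slot hole T',l.min(0),l.max(0))
# blade outline = not-blue hole boundary near base
o=S3['frame'];
m=cv2.inRange(cv2.cvtColor(cv2.resize(o[225:275,335:375],None,fx=8,fy=8,interpolation=2),cv2.COLOR_BGR2HSV),(100,110,50),(125,255,255))
yy=[]
for u in(349,351,353,355,357,359,360,361):
    c=m[:,int((u-335+.5)*8)];k=[j for j in range(150,len(c)) if c[j] and not c[j-1]]
    v=(k[0]+.5)/8-.5+225 if k else np.nan;yy.append((u,round(v,2),np.round(L(ray(S3,(u,v),110)),1)))
print(*yy,sep='\n')
```

```text
slot hole S [ -7.14453074 -15.65930579] [ 0.77347149 12.49491276]
slot hole T [ -5.92803738 -13.34807653] [ 3.62836008 13.99730753]
(349, 252.81, array([-6. ,  7.5]))
(351, 253.44, array([-5.4,  3.3]))
(353, 254.69, array([-6.3, -1.7]))
(355, 255.19, array([-5.4, -5.7]))
(357, 256.19, array([ -5.7, -10.3]))
(359, 256.81, array([ -5.1, -14.5]))
(360, 255.44, array([ -0.8, -14.5]))
(361, 254.19, array([  3.1, -14.7]))
```

The step at the foot's taper is caught on the slot's edge. The image and the forces both put the blade about 1.6 mm too far in +x. I'll back off, shift and retry.

>>> servo_tool(
  linear=[
    [0,0,-0.02],
    [0,0,-0.018],
    [0.0015,-0.008,0],
    [0,0,0],
    [0,0,0.01],
    [0,0,0.005],
    [0,0,0.005],
    [0,0,0],
  ],
  spin=[0,0,0,0,0,0,0,0],
)

```text
time: 17.55
tool_pos: [576.1, -356.8, 198.9]
tcp_rot: [-3.141, -0.0, 1.679]
contact_force: [0.1, 0.1, -1.7]
grip_width: 17.9
finger_force: 30.0
```

>>> servo_tool(
  linear=[
    [0,0,0.005],
    [0,0,0.005],
    [0,0,0.005],
    [0,0,0.005],
    [0,0,0],
    [0,0,0],
    [0,0,0],
    [0,0,0],
  ],
  spin=[0,0,0,0,0,0,0,0],
)

```text
time: 18.55
tool_pos: [576.1, -356.8, 195.1]
tcp_rot: [3.142, -0.0, 1.679]
contact_force: [-0.5, 0.4, -1.6]
grip_width: 17.7
finger_force: 30.0
```

Run:
```python
from plant import monitor
o=monitor.get_obs();print(o['tool_pos'],o['contact_force'],o['moment'],o['tcp_rot'])
```

```text
[ 576.14942597 -356.79202782  195.10703487] [-0.48387893  0.36244721 -1.62223861] [-0.05818723  0.03589715  0.01610808] [ 3.14154088e+00 -5.87006307e-05  1.67892470e+00]
```

It is in, with no contact force.

>>> servo_tool(
  linear=[
    [0,0,0.015],
    [0,0,0.015],
    [0,0,0.015],
    [0,0,0.015],
    [0,0,0.015],
    [0,0,0.015],
    [0,0,0.01],
    [0,0,0],
  ],
  spin=[0,0,0,0,0,0,0,0],
)

```text
time: 19.55
tool_pos: [576.1, -356.8, 174.9]
tcp_rot: [-3.141, -0.0, 1.679]
contact_force: [-0.1, -0.1, -2.6]
grip_width: 18.1
finger_force: 30.0
```

>>> servo_tool(
  linear=[
    [0,0,0.015],
    [0,0,0.015],
    [0,0,0.015],
    [0,0,0.015],
    [0,0,0.015],
    [0,0,0.015],
    [0,0,0.015],
    [0,0,0],
  ],
  spin=[0,0,0,0,0,0,0,0],
)

```text
time: 20.55
tool_pos: [576.0, -356.7, 153.7]
tcp_rot: [-3.141, -0.0, 1.679]
contact_force: [0.1, -0.2, -1.5]
grip_width: 18.1
finger_force: 30.0
```

Run:
```python
from h import *
from plant import optics,monitor
S=optics.capture('scene');o=monitor.get_obs();print(o['tool_pos'],o['contact_force'],o['moment'])
pr=lambda p:(lambda c:(S['K']@(c/c[2]))[:2])((S['world_to_cam']@[*p,1])[:3])
m,_=blob(S,(335,225,40,40),(20,120,70),(35,255,255));print(m.min(0),m.max(0))
a=np.radians(6.1);R=np.array([[np.cos(a),-np.sin(a)],[np.sin(a),np.cos(a)]]);X=o['tool_pos']
for q in([-6,15],[-6,-15],[6,-15]):print(q,[pr([*(X[:2]+R@q),z]).round(1) for z in(110,X[2]-93.5+60,X[2]-93.5+82)])
cv2.imwrite('pics/i1.png',cv2.resize(S['frame'][205:285,310:410],(700,560),interpolation=2))
```

```text
[ 576.12635206 -356.76926863  153.98361903] [ 0.25713917 -0.40383669 -1.74112226] [-0.09708788 -0.00378077 -0.02299208]
[345.9375 248.5625] [361.0625 256.5625]
[-6, 15] [array([345.3, 251.7]), array([345.6, 248.2]), array([346.2, 240.6])]
[-6, -15] [array([358.7, 257.6]), array([359.1, 254.1]), array([359.9, 246.5])]
[6, -15] [array([361.4, 253.7]), array([361.8, 250.2]), array([362.7, 242.6])]
```

View pics/i1.png

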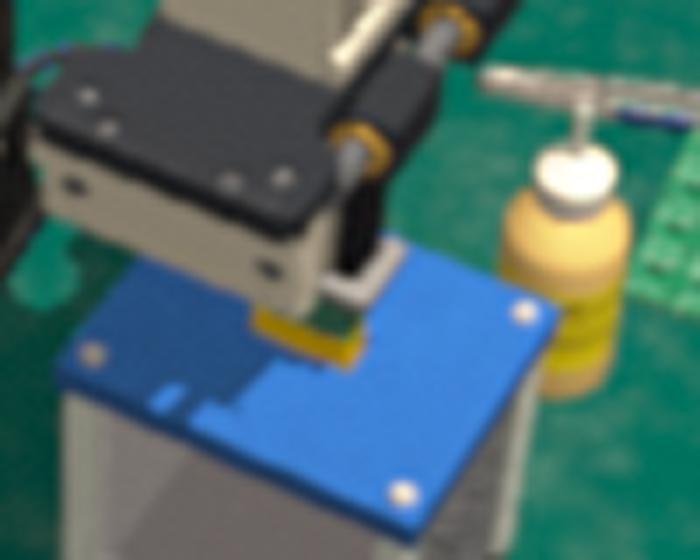

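The plate face cuts the yellow band about mid-height (band at crop 255–365, 310–365). The collar sits clear above the hood, the force shows only the paddle's weight, and the flux bottle is untouched. Handing in.

```bash
python3 -c "
from plant import workorder
print(workorder.close_job())"
```

```text
the job is handed in; nothing more can be done
None
```

I squeezed the trigger fully (fingers at 40.9 mm) and it sprang back out; the large paddle is now held in the hood's slot with the top face about mid-band and only its weight on the wrist, after one brief catch on the slot edge (about 18 N), and I handed the job in.

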